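# Roll a bearing roller up the inspection ramp to its stop

## Robot

A 6-joint arm with a two-finger parallel gripper is mounted at the origin on the work surface. World frame = base frame: x ahead of the robot, y to its left, z up, the work surface at z = 0. Lengths are in mm, angles in rad, forces in N, time in s.
With the tool pointing down it reaches from about 250 to 800 mm from the base axis. Payload 8.5 kg.
Tool frame: the origin (TCP) lies midway between the tips of the shut fingers; the grasp point (between the pads) lies 19 mm behind it; z points along the fingers, y is the line along which they close (so a half turn about z gives the same grasp; the last joint's range is limited). The gripper opens to 85 mm and grips with 20 to 120 N. Pads are 22 mm wide; open, the fingers measure 114 mm over their backs; the gripper's body (76 mm by 85 mm) begins 54 mm behind the grasp point. The pads swing forward as they close: fully open they stand 13 mm farther back than shut.
Start: joints at [-1.171, 0.238, -0.013, 1.319, 0, 1.571], TCP at [204.329, -483.558, 231.276] pointing down, gripper open.
Joint ranges: [-2.66, 2.66], [-1.03, 1.9], [-1.14, 1.46], [-1.82, 2.27], [-1.45, 1.34], [-3.14, 3.14]. Speed limits (rad/s): [2.22, 2.22, 2.79, 3.14, 3.14, 3.14].

## Interface

Orientations are given as a rotation vector (axis times angle).
In Python, from station import state, cams, ticket gives the robot as it stands.
- The arm moves only by the shell command python3 -m crank 'ROWS' [OPENING] [FORCE]. ROWS is JSON, a list of rows, each a list of 4 numbers: the shift along the tool's x, y, z in m, then the turn about the tool's z in rad. In form: [[x, y, z, spin], ...]. A call has 1 to 12 rows; each row is the pose to reach, as a shift and turn from the pose commanded when the call began, along the tool's axes at that moment; what a row does not reach only later rows make up. A row lasts 1/12 s, in which the tool goes at most 41.7 mm and 7.16 degrees, less where a joint would pass 70% of its speed; a pose out of reach is approached as far as the arm can. A call with a gripper value outside its range is refused whole. OPENING is the closure, from 0 (fully open) to 1 (shut), set as the call begins (- or left out, the last holds). The fingers move at their own pace and stop on an object; FORCE is the grip in N (left out, the last holds). Time passes only in rows, so rows that repeat a pose let the fingers close. It gives the time, the measured TCP pose, the force, the opening and the grip force at its end, in the units of the state.
- state(): the state, without advancing time (a new reading comes with each control period).
- cams.read_camera(name): name is "side" or "top"; returns the picture (420x560x3 uint8, red, green, blue); there is no depth.
- cams.camera_model(name): a dict with "fx", "fy", "cx", "cy" (pixels), "R" (3x3) and "t" (3): a world point X has camera coordinates R X + t. Camera axes: x right, y down, z forward; pixel columns grow to the right and rows downward; lengths in mm; the calibration is good to about 2 mm. A picture is of the moment at which its call begins. camera_model takes no time and is no camera call.
- ticket.close_job(): hands the job in; it is judged then, once.
The state is a dict: "time_s": time; "qpos": joint angles; "joint_velocities": joint speeds; "joint_efforts": joint torques, N m; "eef_pos": TCP position; "tool_rot": TCP orientation; "contact_force": force on the tool from outside, world axes, zero at the start; "moment": the same for the moment, N m; "grip_width": finger opening in mm; "finger_force": force on a finger pad.
Only numpy, scipy, OpenCV 4.12 (cv2) and the standard library are available. Lean on these libraries where they do the work, as an engineer would, in place of code of your own. Each camera call takes 0.05 s, during which the arm holds its last target. There are 200 camera calls.

## Task

Push the steel bearing roller that lies at the foot of the inspection ramp slowly up the gutter with a fingertip held behind it, over the crest and into the seat under the tilted microscope, so that it rests against the stop plate and stays there when you take your hand away. Push gently and only from behind: do not grip it, press on it from above or lift it, and do not fling it or let it run back down. Leave the microscope and the other things on the bench alone.

Things in the scene. Friction and masses are not known exactly. Their poses are not given: they have to be found in the camera images.
- roller: The steel bearing roller to move: a plain cylinder 44 mm in diameter, 50 mm long, about 0.6 kg, lying across the gutter so that it rolls freely along it. Origin at its centre; its y axis is the cylinder's axis (x and z turn as it rolls). At the start it rests at the low end of the gutter against the two tabs.
- ramp: The fixed inspection ramp on a white base plate 530 x 130 x 10 mm. Origin on the bench under the ramp; x points level and uphill along the gutter, z up. In this frame (mm): base plate x -195 to 335, y -65 to 65; blue gutter floor, 54 mm wide, rises at 7 degrees from x -170, z 24 to the crest at x 98, z 57; stop plate's face at x 138. All else of the gutter: see channel, crest, seat.
- channel: The sloped gutter, fixed on the ramp. Origin on the middle of its floor at the low end; x uphill along the floor (270 mm to the crest), y across, z square to the floor. Inner width 54 mm; side walls 4 mm thick, 10 mm above the floor. At x -6 to 0 mm a tab 9 mm wide, 8 mm high stands in each corner, with an open notch 36 mm wide between them for a finger.
- crest (a point): Middle of the crest line, on the top end of the gutter floor. Short of it the roller rolls back down; once its centre is some 5 mm past it, it rolls into the seat by itself.
- seat (a point): Where the roller's centre is when home against the stop plate (18 mm uphill of the crest line, 18 mm above it). The seat floor starts 2 mm below the crest and falls at 8 degrees to the upright dark stop plate (62 mm wide, 8 mm thick, top 9 mm above this point). Side walls beside the seat reach to 8 mm below this point.
- microscope: Digital microscope, white and black, fixed on the ramp's uphill end; its frame is the ramp's. Not to be touched. In that frame (mm): post at x 275; its knobs span y -43 to 43; the barrel, up to 52 mm thick, slopes from its lens at x 190, z 147 up and away from the seat to x 317, z 262 (highest z 280). All of it lies at x 170 or more.
- spare_roller: Bystander: a like steel roller, standing on end on the bench, 44 mm in diameter, 50 mm high. Origin at the centre of its underside. Leave alone.
- jar: Bystander: clear sample jar with white lid, 50 mm in diameter, 60 mm high. Origin at the centre of its underside. Leave alone.
- oil_bottle: Bystander: small amber oil bottle with black cap, 36 mm in diameter, 70 mm high. Origin at the centre of its underside. Leave alone.
Mind the look-alikes: they are no part of the job. What is shaped like the roller but green or pink is not meant.

How it is judged (in metres and radians):
On the way:
1. the roller passes the middle of the gutter with the finger pushing it (its centre 130 to 200 mm up the gutter floor) (x of roller in the frame of channel between 0.13 and 0.2 m and contact force between the fingers and roller above 0.05 N).
At the end, for the whole second after the job is handed in: The roller lies still in the seat against the stop plate, its centre within 4 mm of the seat point and its axis square across the gutter within 0.1 rad, and every bystander is within 20 mm of where it stood (distance between roller and seat below 0.004 m and angle between the y axis of roller and the y axis of channel, either way round below 0.1 rad and linear speed of roller below 0.02 m/s and distance of each of spare_roller, jar, oil_bottle from where it was at the start of the episode below 0.02 m); the robot touches nothing.
It fails at once if the roller is lifted more than 10 mm off the gutter floor (z of roller in the frame of channel above 0.032 m).
It fails at once if the roller is gripped, or touched from above: the fingers touch it while the grasp point is within 12 mm of its centre seen from above (contact force between the fingers and roller above 0.3 N and horizontal distance between the grasp point and roller below 0.012 m).
It fails at once if the roller is flung or runs away (faster than 0.40 m/s), or is pushed roughly (more than 25 N) (linear speed of roller above 0.4 m/s or contact force between any of the fingers, the arm and roller above 25 N).
It fails at once if the microscope is touched (more than 2 N) (contact force between any of the fingers, the arm and microscope above 2 N).
It fails at once if a bystander is moved more than 20 mm or knocked over (distance of any of spare_roller, jar, oil_bottle from where it was at the start of the episode above 0.02 m or angle between any of spare_roller, jar, oil_bottle's own z axis and vertical above 0.3 rad).
It also fails if it takes over 40 s, if anything falls off the work surface, if the arm or the gripper's body presses on something with over 40 N, if the wrist force passes 120 N, or if a joint passes its speed limit or range.

## Working session

There is one attempt and no reset: what is moved stays moved. The work goes in short steps, Python scripts to look and compute and a shell command to move; the robot and the scene stay as the last step left them, time stands still between calls to the robot, and variables do not carry over. Pictures are saved under pics/ and viewed, at most 10 in all, crops included, and the job is handed in when it is done.

```bash
mkdir -p pics; python3 - <<'E'
from station import state, cams
import cv2
for n in ("side","top"):
    im=cams.read_camera(n); cv2.imwrite(f"pics/{n}0.png",im[:,:,::-1]); m=cams.camera_model(n); print(n,m)
s=state();print(s)
E
```

```text
side {'fx': 423.0586479646541, 'fy': 423.0586479646541, 'cx': 281.0773032582672, 'cy': 209.10067563901845, 'R': array([[ 0.91212808, -0.40975458, -0.01111541],
       [-0.27113891, -0.58278384, -0.76605919],
       [ 0.30741838,  0.70175792, -0.64267391]]), 't': array([-471.58760442,  297.49299668,  612.47055175])}
top {'fx': 490.9709690795743, 'fy': 490.9709690795743, 'cx': 279.74732580405214, 'cy': 207.45307231497497, 'R': array([[-0.02304976, -0.99972333, -0.00468847],
       [-0.99929538,  0.02317834, -0.02952119],
       [ 0.02962169,  0.00400471, -0.99955316]]), 't': array([108.71763017, 571.13343288, 885.92229716])}
{'time_s': 0.1, 'qpos': array([-1.17101412e+00,  2.38703988e-01, -1.41860649e-02,  1.31919131e+00,
        3.31863024e-06,  1.57076858e+00]), 'joint_velocities': array([ 0.00170377, -0.00078346,  0.00254806, -0.00023605, -0.00112547,
       -0.00131464]), 'joint_efforts': array([-1.82486081e-03, -5.39718819e+01,  3.46998954e+01,  1.34650499e-02,
       -5.94117114e-05,  3.00103034e-05]), 'eef_pos': array([ 204.19262578, -483.25176509,  230.74444842]), 'tool_rot': array([-3.07779422e+00, -6.23595299e-01,  3.95508221e-04]), 'contact_force': array([ 0.73220214, -0.32912874, -0.17075024]), 'moment': array([-0.01704942,  0.00346425,  0.0497703 ]), 'finger_force': 0.0, 'grip_width': 85.50019131839474}
```

View pics/side0.png

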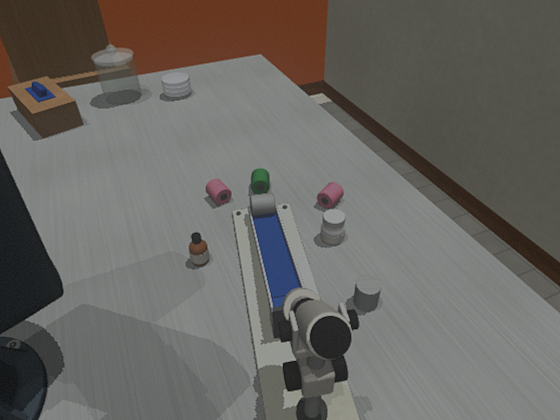

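View pics/top0.png

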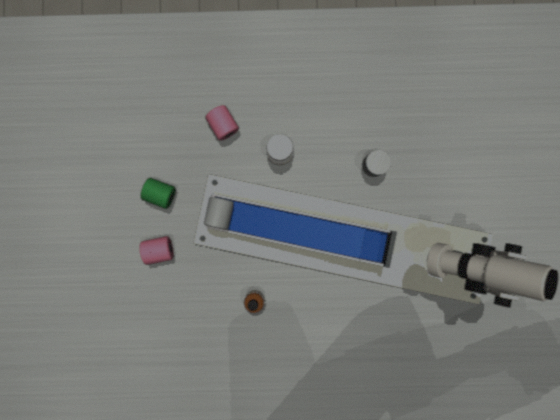

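Candidates: the steel roller at the gutter's foot (top 218,212; side 263,205), the spare roller standing on end (top 377,163), the jar (280,150), the green roller (158,192) and the pink rollers (222,122) and (156,250). By the description it is the grey one lying in the gutter at (218,212). The uphill direction is image right, which is world −y.

```bash
cat > h.py <<'E'
import numpy as np, cv2
from station import state, cams
def ray(n,uv):
    m=cams.camera_model(n); R,t=np.array(m['R']),np.array(m['t'])
    d=R.T@np.array([(uv[0]-m['cx'])/m['fx'],(uv[1]-m['cy'])/m['fy'],1.]); return -R.T@t,d
def onz(n,uv,z):
    o,d=ray(n,uv); return o+d*(z-o[2])/d[2]
def proj(n,X):
    m=cams.camera_model(n); c=np.array(m['R'])@X+np.array(m['t']); return np.array([m['fx']*c[0]/c[2]+m['cx'],m['fy']*c[1]/c[2]+m['cy']])
E
python3 - <<'E'
from h import *
im=cv2.imread("pics/top0.png"); hsv=cv2.cvtColor(im,cv2.COLOR_BGR2HSV)
b=cv2.inRange(hsv,(105,120,40),(130,255,255)); b=cv2.morphologyEx(b,cv2.MORPH_OPEN,np.ones((3,3)))
c=max(cv2.findContours(b,0,2)[0],key=cv2.contourArea); r=cv2.boxPoints(cv2.minAreaRect(c)); print("blue",r.round(1))
# floor height by column: z 24..57 along; iterate
for p in r: print(p.round(0),[onz("top",p,z).round(1) for z in ((30,) if p[0]<300 else (55,57))])
# plate corners
g=cv2.cvtColor(im,cv2.COLOR_BGR2GRAY)
for p in ((214,182),(202,239),(485,239),(474,296)):
    x,y=p; w=g[y-7:y+8,x-7:x+8].astype(float); k=np.clip(np.median(w)-20-w,0,None); yy,xx=np.mgrid[-7:8,-7:8]
    q=(x+(k*xx).sum()/k.sum(),y+(k*yy).sum()/k.sum()); print("hole",np.round(q,1),onz("top",q,10).round(1))
a=cv2.resize(im[160:290,180:440],None,fx=3,fy=3,interpolation=cv2.INTER_CUBIC)
s=cv2.resize(cv2.imread("pics/side0.png")[180:310,220:360],None,fx=3,fy=3,interpolation=cv2.INTER_CUBIC)[:200]
out=np.zeros((590,780,3),np.uint8); out[:390]=a; out[390:,:420]=s; cv2.imwrite("pics/crop1.png",out)
E
```

```text
blue [[227.9 229.4]
 [234.2 200.1]
 [388.1 233.1]
 [381.8 262.4]]
[228. 229.] [array([536. , 188.4,  30. ])]
[234. 200.] [array([587.8, 176.2,  30. ])]
[388. 233.] [array([523.6, -90.3,  55. ]), array([523.7, -89.9,  57. ])]
[382. 262.] [array([473.5, -78. ,  55. ]), array([473.7, -77.6,  57. ])]
hole [214.3 182.1] [622.5 213.7  10. ]
hole [201.8 239.3] [518.8 238.4  10. ]
hole [483.1 243.5] [ 499.6 -271.4   10. ]
hole [475.  290.9] [ 414.5 -253.8   10. ]
```

View pics/crop1.png

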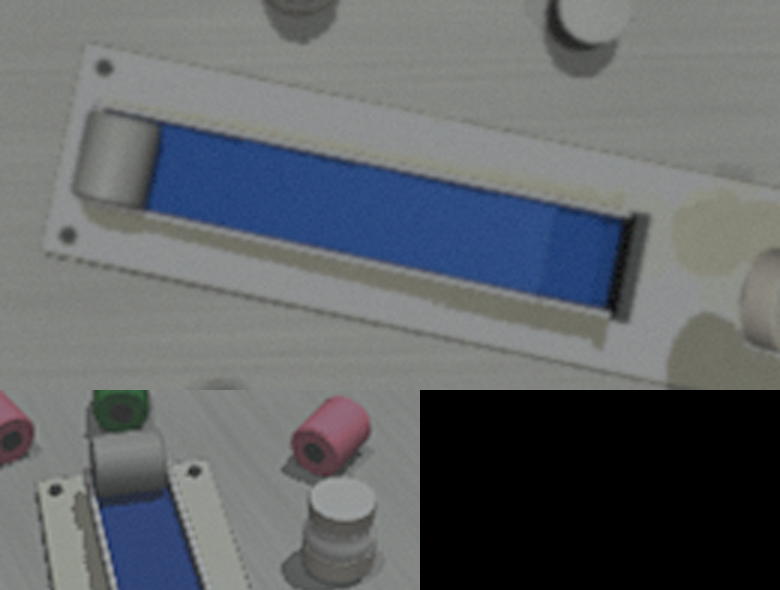

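The crop confirms the choice: the plain grey roller lies across the gutter at about (219,213). The crest line is near (363,244) and the stop plate near (388,248). Next I'll fix the ramp frame and work out the waypoints.

```bash
cat >> h.py <<'E'
def frame(O,th): 
    u=np.array([np.cos(th),np.sin(th),0]); return u,np.array([-u[1],u[0],0])
def shift(P):   # world target -> shift in current tool axes (m)
    from scipy.spatial.transform import Rotation as Ro
    s=state(); return (Ro.from_rotvec(s['tool_rot']).as_matrix().T@(np.array(P)-s['eef_pos'])/1000).round(4)
E
python3 - <<'E'
from h import *
r=np.array([[227.9,229.4],[234.2,200.1],[388.1,233.1],[381.8,262.4]])
a=[onz("top",r[0],29.5),onz("top",r[1],29.5)]; e=[onz("top",r[2],50),onz("top",r[3],50)]
print("widths",np.linalg.norm(a[0]-a[1]),np.linalg.norm(e[0]-e[1]))
ma,me=sum(a)/2,sum(e)/2; th=np.arctan2(*(me-ma)[[1,0]]); u,v=frame(0,th); print("th",np.degrees(th))
h=(onz("top",(214.3,182.1),10)+onz("top",(201.8,239.3),10))/2
cr=onz("top",(363,243.7),57)
im=cv2.imread("pics/top0.png"); hsv=cv2.cvtColor(im,cv2.COLOR_BGR2HSV)
print("lateral of hole mid, crest, blue mid",[(p@v-me@v).round(1) for p in (h,cr,ma)])
for n,p,x in (("stop",me,138),("crest",cr,98),("holes",h,-183),("roller",onz("top",(218.5,212.5),56),-155.8)):
    O=p-x*u; O=O+v*(me@v-O@v); print(n,O.round(1)[:2], p.round(1))
for n,uv in (("jar",(280,149)),("spare",(377,162)),("oil",(254,301))): print(n,onz("top",uv,55).round(0))
E
```

```text
widths 53.307113775819104 51.87780327988469
th -103.38238056577855
lateral of hole mid, crest, blue mid [np.float64(-1.6), np.float64(-1.1), np.float64(0.0)]
stop [530.2  49. ] [498.3 -85.2  50. ]
crest [530.1  48.8] [506.4 -46.3  57. ]
holes [529.9  47.7] [570.7 226.1  10. ]
roller [530.3  49.5] [565.8 201.2  56. ]
jar [673.  93.  55.]
spare [647. -75.  55.]
oil [412. 143.  55.]
```

The four estimates of the ramp origin agree to about 2 mm: O=(530, 49), uphill direction −103.4°. I'll compute the approach.

```bash
python3 - <<'E'
from h import *
O=np.array([530,48.8,0]); u,v=frame(0,np.radians(-103.4))
print(shift([330,-60,231]), shift([440,180,200])-0, shift(O-220*u+[0,0,160]), np.array(O-220*u))
E
```

```text
[ 2.806e-01 -3.409e-01  2.000e-04] [ 0.4754 -0.5191  0.0314] [ 0.6375 -0.5405  0.0714] [580.98453877 262.81069321   0.        ]
```

```bash
python3 -m crank '[[0.28,-0.34,0,-0.937],[0.28,-0.34,0,-0.937],[0.28,-0.34,0,-0.937],[0.28,-0.34,0,-0.937],[0.28,-0.34,0,-0.937],[0.28,-0.34,0,-0.937],[0.28,-0.34,0,-0.937],[0.28,-0.34,0,-0.937],[0.28,-0.34,0,-0.937],[0.28,-0.34,0,-0.937],[0.28,-0.34,0,-0.937],[0.28,-0.34,0,-0.937]]' 1; python3 - <<'E'
from h import *
from scipy.spatial.transform import Rotation as Ro
O=np.array([530,48.8,0]); u,v=frame(0,np.radians(-103.4))
M=Ro.from_rotvec(state()['tool_rot']).as_matrix(); print(M.round(3), -u)
print(shift(O-220*u+[0,0,160]), shift([450,190,200]),state()['eef_pos'])
E
```

```text
time_s: 1.1
eef_pos: [330.5, -57.9, 231.3]
tool_rot: [-2.46, -1.953, -0.002]
contact_force: [-0.2, -1.1, -0.0]
grip_width: 0.0
finger_force: 0.0
[[ 0.227  0.974  0.   ]
 [ 0.974 -0.227  0.001]
 [ 0.001  0.    -1.   ]] [ 0.2317479   0.97277588 -0.        ]
[0.3691 0.1711 0.0717] [0.2685 0.0601 0.0316] [330.5109276  -57.91267404 231.2722946 ]
```

```bash
python3 -m crank '[[0.369,0.171,0.07,0.005],[0.369,0.171,0.07,0.005],[0.369,0.171,0.07,0.005],[0.369,0.171,0.07,0.005],[0.369,0.171,0.07,0.005],[0.369,0.171,0.07,0.005],[0.369,0.171,0.07,0.005],[0.369,0.171,0.07,0.005],[0.369,0.171,0.07,0.005],[0.369,0.171,0.07,0.005],[0.369,0.171,0.07,0.005],[0.369,0.171,0.07,0.005]]'; python3 - <<'E'
from h import *
O=np.array([530,48.8,0]); u,v=frame(0,np.radians(-103.4))
print(shift(O-220*u+[0,0,38]), state()['eef_pos'])
im=cams.read_camera("side"); cv2.imwrite("pics/s1.png",im[:,:,::-1])
E
```

```text
time_s: 2.1
eef_pos: [582.2, 258.5, 159.0]
tool_rot: [-2.468, -1.942, 0.005]
contact_force: [-1.1, -0.5, 0.1]
grip_width: -0.1
finger_force: 0.0
[ 0.0041 -0.0019  0.121 ] [582.22928648 258.48684065 159.02151567]
```

View pics/s1.png

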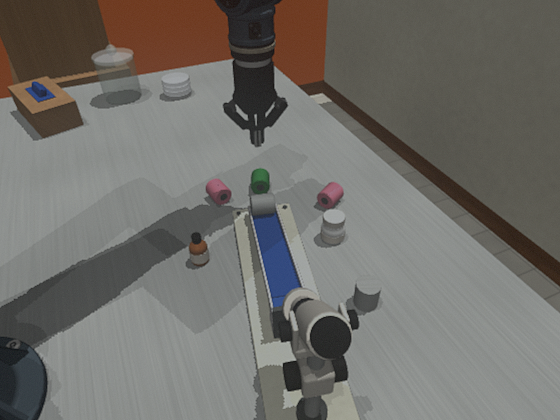

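The picture shows the shut fingers (tip at about 258,142) above and behind the roller (263,205), with free space to go down. I'll descend behind it.

```bash
python3 -m crank '[[0.002,-0.002,0.035,0],[0.002,-0.002,0.07,0],[0.002,-0.002,0.1,0],[0.002,-0.002,0.121,0],[0.002,-0.002,0.121,0],[0.002,-0.002,0.121,0]]'; python3 - <<'E'
from h import *
O=np.array([530,48.8,0]); u,v=frame(0,np.radians(-103.4)); p=state()['eef_pos']-O; print("ramp",p@u,p@v,p[2])
for n in ("side","top"):
    im=cams.read_camera(n)[:,:,::-1]; q=proj(n,state()['eef_pos']).astype(int); x,y=np.clip(q,70,None)
    cv2.imwrite(f"pics/{n}2.png",cv2.resize(im[y-60:y+60,x-65:x+65],None,fx=3,fy=3))
cv2.imwrite("pics/both2.png",np.hstack([cv2.imread("pics/side2.png"),cv2.imread("pics/top2.png")]))
E
```

```text
time_s: 2.65
eef_pos: [579.6, 258.9, 40.6]
tool_rot: [-2.471, -1.939, 0.003]
contact_force: [1.3, 1.2, -0.2]
grip_width: -0.4
finger_force: 0.0
ramp -215.85729477722768 -0.4749200213947636 40.56423501572204
```

View pics/both2.png

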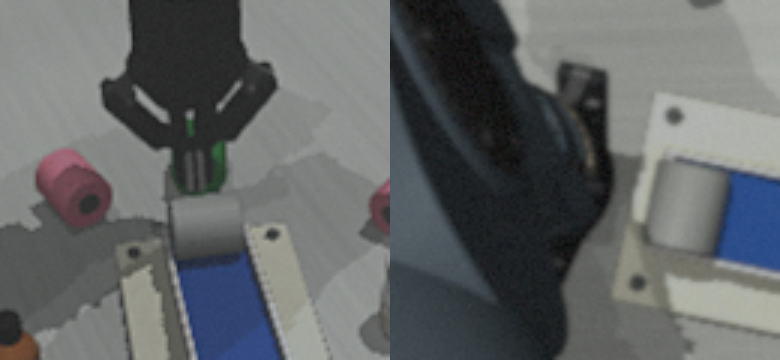

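Both views show the fingers behind the roller (crop: side 195,170; top 600,180) and clear of everything. I'll start the slow push.

```bash
python3 -m crank '[[-0.005,0,0,0],[-0.01,0,0,0],[-0.015,0,-0.001,0],[-0.018,0,-0.001,0],[-0.021,0,-0.001,0],[-0.024,0,-0.001,0],[-0.027,0,-0.002,0],[-0.03,0,-0.002,0],[-0.033,0,-0.002,0],[-0.036,0,-0.002,0],[-0.039,0,-0.003,0],[-0.042,0,-0.003,0]]'; cat > chk.py <<'E'
from h import *
O=np.array([530,48.8,0]); u,v=frame(0,np.radians(-103.4)); s=state(); p=s['eef_pos']-O; fl=24+(p@u+170)*np.tan(np.radians(7))
print("ramp",(p@u).round(1),(p@v).round(1),"tip above floor",(p[2]-fl).round(1),"roller floor-rel",(p[2]-24-(p@u+33+170)*np.tan(np.radians(7))).round(1))
im=cams.read_camera("top"); b=cv2.inRange(cv2.cvtColor(im,cv2.COLOR_RGB2HSV),(105,100,30),(130,255,255)); b=cv2.morphologyEx(b,cv2.MORPH_OPEN,np.ones((3,3)))
P=[(q-O)@u for q in (onz("top",t[0],50) for c in cv2.findContours(b,0,1)[0] if cv2.contourArea(c)>60 for t in c)]
print("blue from..to ramp x ~",np.round([min(P),max(P)],1) if P else None)
E
python3 chk.py
```

```text
time_s: 3.75
eef_pos: [570.5, 219.4, 43.6]
tool_rot: [-2.47, -1.941, -0.001]
contact_force: [1.1, 2.8, 2.0]
grip_width: 0.1
finger_force: 1.7
ramp -175.4 -0.2 tip above floor 20.2 roller floor-rel 16.2
blue from..to ramp x ~ [-119.1  138.3]
```

Contact is made. I'll carry on, bringing the tip a little lower relative to the floor.

```bash
python3 -m crank '[[-0.004,0,0,0],[-0.008,0,0,0],[-0.012,0,0,0],[-0.016,0,0,0],[-0.02,0,0,0],[-0.024,0,0,0],[-0.028,0,0,0],[-0.032,0,0,0],[-0.036,0,-0.0005,0],[-0.04,0,-0.001,0],[-0.044,0,-0.0015,0],[-0.048,0,-0.002,0]]'; python3 chk.py
```

```text
time_s: 4.8
eef_pos: [558.9, 172.5, 45.4]
tool_rot: [-2.47, -1.941, -0.0]
contact_force: [0.9, 3.3, 1.8]
grip_width: 0.1
finger_force: 1.7
ramp -127.1 -0.5 tip above floor 16.1 roller floor-rel 12.1
blue from..to ramp x ~ [-72.  138.7]
```

```bash
python3 -m crank '[[-0.004,0,-0.0005,0],[-0.008,0,-0.001,0],[-0.012,0,-0.0015,0],[-0.016,0,-0.002,0],[-0.02,0,-0.0025,0],[-0.024,0,-0.003,0],[-0.028,0,-0.0034,0],[-0.032,0,-0.0039,0],[-0.036,0,-0.0044,0],[-0.04,0,-0.0049,0],[-0.044,0,-0.0054,0],[-0.048,0,-0.0059,0]]' && python3 chk.py && python3 -m crank '[[-0.004,0,-0.0005,0],[-0.008,0,-0.001,0],[-0.012,0,-0.0015,0],[-0.016,0,-0.002,0],[-0.02,0,-0.0025,0],[-0.024,0,-0.003,0],[-0.028,0,-0.0034,0],[-0.032,0,-0.0039,0],[-0.036,0,-0.0044,0],[-0.04,0,-0.0049,0],[-0.044,0,-0.0054,0],[-0.048,0,-0.0059,0]]' && python3 chk.py
```

```text
time_s: 5.85
eef_pos: [547.6, 125.9, 51.3]
tool_rot: [-2.47, -1.941, -0.0]
contact_force: [1.2, 2.7, 1.3]
grip_width: 0.1
finger_force: 1.7
ramp -79.1 -0.8 tip above floor 16.1 roller floor-rel 12.1
blue from..to ramp x ~ [  1.9 138.7]
time_s: 6.9
eef_pos: [536.2, 79.2, 57.2]
tool_rot: [-2.47, -1.941, 0.0]
contact_force: [1.4, 3.7, 2.9]
grip_width: 0.1
finger_force: 1.7
ramp -31.0 -1.0 tip above floor 16.1 roller floor-rel 12.0
blue from..to ramp x ~ [-167.9  138.7]
```

```bash
python3 - <<'E'
from h import *
im=[cams.read_camera(n)[:,:,::-1] for n in ("side","top")]
cv2.imwrite("pics/b3.png",np.hstack([cv2.resize(im[0][150:330,190:380],(400,380)),cv2.resize(im[1][130:320,190:390],(400,380))]))
E
```

```text
(no output)
```

View pics/b3.png

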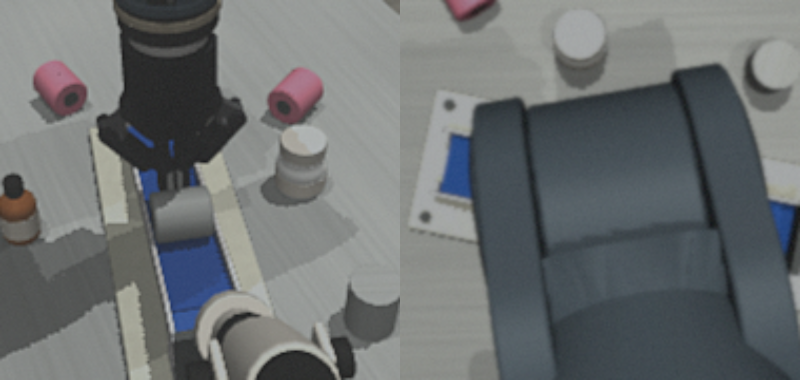

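The side crop shows the roller (182,215) square in the gutter, right in front of the fingertips (175,180). The wrist hides the roller from the top view. I'll continue.

```bash
python3 -m crank '[[-0.004,0,-0.0005,0],[-0.008,0,-0.001,0],[-0.012,0,-0.0015,0],[-0.016,0,-0.002,0],[-0.02,0,-0.0025,0],[-0.024,0,-0.003,0],[-0.028,0,-0.0034,0],[-0.032,0,-0.0039,0],[-0.036,0,-0.0044,0],[-0.04,0,-0.0049,0],[-0.044,0,-0.0054,0],[-0.048,0,-0.0059,0]]' && python3 -m crank '[[-0.003,0.0005,-0.0004,0],[-0.006,0.001,-0.0007,0],[-0.009,0.001,-0.0011,0],[-0.012,0.001,-0.0015,0],[-0.015,0.001,-0.0018,0],[-0.018,0.001,-0.0022,0],[-0.021,0.001,-0.0026,0],[-0.024,0.001,-0.0029,0],[-0.027,0.001,-0.0033,0],[-0.03,0.001,-0.0037,0],[-0.033,0.001,-0.004,0],[-0.036,0.001,-0.0044,0]]' && python3 - <<'E'
from h import *
O=np.array([530,48.8,0]); u,v=frame(0,np.radians(-103.4)); p=state()['eef_pos']-O; print(p@u,p@v,p[2])
im=cams.read_camera("side")[:,:,::-1]
cv2.imwrite("pics/s4.png",cv2.resize(im[180:350,200:380],(540,510)))
E
```

```text
time_s: 8.05
eef_pos: [524.8, 32.6, 63.1]
tool_rot: [-2.47, -1.941, -0.0]
contact_force: [1.1, 3.4, 1.7]
grip_width: 0.2
finger_force: 1.7
time_s: 9.05
eef_pos: [517.3, -2.5, 67.4]
tool_rot: [-2.47, -1.941, 0.0]
contact_force: [1.4, 2.7, 2.9]
grip_width: -0.0
finger_force: 1.6
52.86129696901259 -0.4506166963651886 67.4353366011647
```

View pics/s4.png

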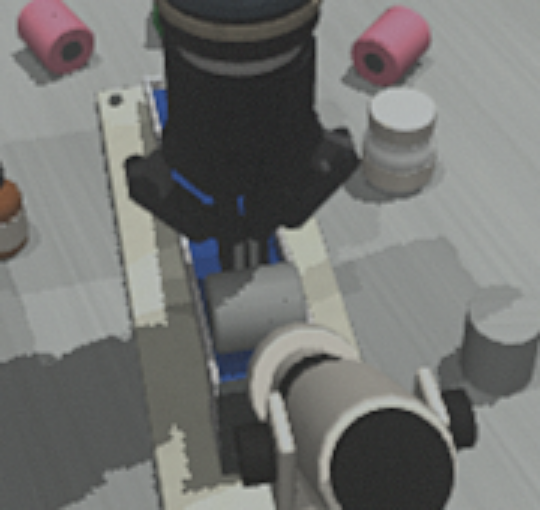

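The roller (crop 255,310) is still square and just short of the crest, with the finger behind it. I'll go over slowly at 2 mm per row.

```bash
python3 -m crank '[[-0.002,0,-0.0002,0],[-0.004,0,-0.0005,0],[-0.006,0,-0.0007,0],[-0.008,0,-0.001,0],[-0.01,0,-0.0012,0],[-0.012,0,-0.0014,0],[-0.014,0,-0.0014,0],[-0.016,0,-0.0014,0],[-0.018,0,-0.0014,0],[-0.02,0,-0.0014,0],[-0.02,0,-0.0014,0],[-0.02,0,-0.0014,0]]' && python3 - <<'E'
from h import *
O=np.array([530,48.8,0]); u,v=frame(0,np.radians(-103.4)); p=state()['eef_pos']-O; print(p@u,p@v,p[2])
im=cams.read_camera("side")[:,:,::-1]
for n,X in (("seat",O+116*u+[0,0,75]),): print(n,proj("side",X))
cv2.imwrite("pics/s5.png",cv2.resize(im[180:350,200:380],(540,510)))
E
```

```text
time_s: 10.1
eef_pos: [512.6, -21.8, 68.8]
tool_rot: [-2.471, -1.94, 0.0]
contact_force: [0.3, 0.4, -0.1]
grip_width: 0.1
finger_force: 0.0
72.70659243134565 -0.5498813563267172 68.79691547816483
seat [289.06626488 297.57107527]
```

View pics/s5.png

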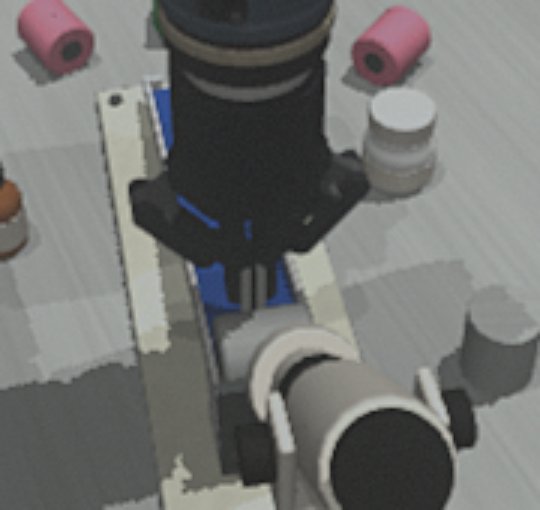

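Contact has dropped to zero and the roller (crop 265,340) is ahead of the finger in the seat area. I'll back straight off, rise and swing clear.

```bash
python3 -m crank '[[0.01,0,-0.001,0],[0.03,0,-0.005,0],[0.05,0,-0.02,0],[0.06,0,-0.06,0],[0.06,0,-0.1,0],[0.06,0,-0.14,0],[0.06,-0.04,-0.15,0],[0.06,-0.08,-0.15,0],[0.07,-0.12,-0.15,0],[0.08,-0.16,-0.15,0],[0.09,-0.19,-0.15,0],[0.09,-0.19,-0.15,0]]' && python3 - <<'E'
from h import *
O=np.array([530,48.8,0]); u,v=frame(0,np.radians(-103.4))
print(state()['eef_pos'])
print("seat px",proj("top",O+116*u+[0,0,75]),proj("side",O+116*u+[0,0,75]))
a=cams.read_camera("side")[:,:,::-1]; b=cams.read_camera("top")[:,:,::-1]; cv2.imwrite("pics/t6full.png",b)
cv2.imwrite("pics/t6.png",np.hstack([cv2.resize(a[240:340,240:340],(390,390)),cv2.resize(b[195:295,310:410],(390,390))]))
E
```

```text
time_s: 11.15
eef_pos: [344.7, 112.5, 219.2]
tool_rot: [-2.467, -1.943, 0.001]
contact_force: [-0.1, 0.0, 0.1]
grip_width: 0.1
finger_force: 0.0
[344.67767573 112.51382515 219.17802543]
seat px [375.36835435 245.91247668] [289.06626488 297.57107527]
```

View pics/t6.png

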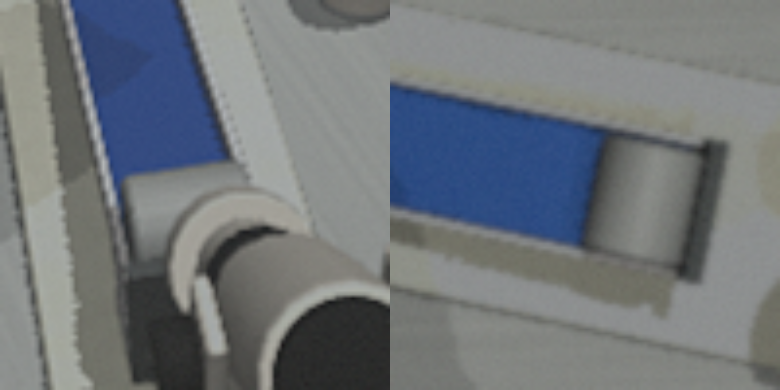

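The roller is seated against the stop plate and square to the gutter, with its centre at about (376,246) in the top view against an expected (375,246). The hand is clear, so I'll hand the job in.

```bash
python3 -c "
from station import ticket
print(ticket.close_job())"
```

```text
the job is handed in; nothing more can be done
None
```

The roller was pushed gently over the crest and, in the last top view, lies square in the seat against the stop plate, about 1 pixel from the expected spot; the hand was clear when I handed the job in at about 11 s, and no verdict came back.

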